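# Set the phone and the mirror for a two-view picture of a bowl

### The arm

A 6-joint arm with a two-finger parallel gripper is mounted at the origin on the work surface. World frame = base frame: x ahead of the robot, y to its left, z up, the work surface at z = 0. Lengths are in m, angles in degrees, forces in N, time in s.
With the tool pointing down it reaches from about 0.35 to 0.875 m from the base axis. Payload 4.2 kg.
Tool frame: the origin (TCP) lies at the very end of the fingers, on their centre line; the grasp point (between the pads) lies 19 mm behind it (r.hold_point_z is the distance from the TCP to the grasp point, in m); z points along the fingers, y is the direction in which the jaws open and shut (so a half turn about z gives the same grasp; the last joint's range is limited). The gripper opens to 87 mm and grips with 3 to 60 N. Pads are 19 mm wide; open, the fingers measure 117 mm over their backs; the gripper's body (75 mm by 190 mm) begins 51 mm behind the grasp point.
Start: joints at [-53.079, 22.042, 0.453, 0, -68.411, -14.817], TCP at [0.235, -0.579, 0.223] pointing down, gripper open.
Joint ranges: [-179.83, 179.83], [-69.29, 118.12], [-61.27, 80.66], [-181.25, 117.63], [-171.15, -9.14], [-177.46, 177.46]. Speed limits (degrees/s): [159.86, 159.86, 180, 180, 180, 180].

### API

Orientations are given as a 3x3 rotation matrix whose columns are the frame's x, y, z axes.
In Python, from station import r, cams, ticket gives the robot as it stands.
- The arm moves only by the tool drive_tool, never from a script. Its argument "deltas" is a list of rows, each an object of numbers: "dx", "dy", "dz": the shift along the tool's x, y, z in m; "wx", "wy", "wz": the turn, a rotation vector about the tool's x, y, z in degrees. A call has 1 to 20 rows; each row is the pose to reach, as a shift and turn from the pose commanded when the call began, along the tool's axes at that moment; what a row does not reach only later rows make up. A row lasts 1/10 s, in which the tool goes at most 50 mm and 8.59 degrees, less where a joint would pass 70% of its speed; a pose out of reach is approached as far as the arm can. A call with a gripper value outside its range is refused whole. "gripper" is the opening, from 0 (shut) to 1 (fully open), set as the call begins (left out, the last holds). The fingers move at their own pace and stop on an object; the grip force is fixed at half the most. Time passes only in rows, so rows that repeat a pose let the fingers close. It gives the time, the measured TCP pose, the force and the opening at its end, in the units of the state.
- r.sense(): the state, without advancing time (a new reading comes with each control period).
- cams.capture(name): name is "scene" or "top"; returns the picture (420x560x3 uint8, red, green, blue); there is no depth.
- cams.camera_model(name): a dict with "intrinsics" (3x3 intrinsics, pixels), "extrinsics" (4x4, takes a point from world to camera coordinates). Camera axes: x right, y down, z forward; pixel columns grow to the right and rows downward; lengths in m; the calibration is good to about 2 mm. A picture is of the moment at which its call begins. camera_model takes no time and is no camera call.
- ticket.finish_job(): hands the job in, once; it reports no verdict.
The state is a dict: "time_s": time; "joints": joint angles; "joint_velocities": joint speeds; "effort": joint torques, N m; "tcp_pos": TCP position; "ee_rot": TCP orientation; "wrist_force": force on the tool from outside, world axes, zero at the start; "moment": the same for the moment, N m; "gripper_width": opening from 0.0 (shut) to 1.0 (fully open).
Only numpy, scipy, OpenCV 4.12 (cv2) and the standard library are available. Lean on these libraries where they do the work, as an engineer would, in place of code of your own. Each camera call takes 0.05 s, during which the arm holds its last target.

### The job

On the white picture board, wind the slider's handwheel until the phone carriage is right up against its orange stop. Then grip the mirror's stalk and tilt the mirror until the red dot on the inside floor of the bowl shows in the middle of the mirror as the level-looking phone sees it, and finish still gripping the stalk and holding that angle for the picture (the mirror flops over when let go). Do not push the phone or its carriage by hand, and leave the bowl, mug, jar and brush where they are.

Things in the scene. Friction and masses are not known exactly. Their poses are not given: they have to be found in the camera images.
- rig: White board 170 x 660 mm, 12 mm thick, fixed on the table; it carries the phone slider and the mirror. Origin on the table under the board's middle; its +y axis runs along the board from handwheel to mirror and is the way the phone looks; +x points away from the robot; z up. The board lies turned up to 0.2 rad. All else on it is told in this frame.
- wheel_center (a point): On the vertical axis of the black handwheel (104 mm across) at the board's end, level with its upper face, 72 mm above the table, at y = -270 mm of the board, x = 0.
- crank_grip (a point): Middle of the red upright handle on the handwheel: 18 mm thick, 44 mm tall (from 73 to 117 mm above the table), it spins freely on its own pin and stands 38 mm off the wheel's axis. This point is 99 mm above the table.
- handwheel (a joint): Angle of the handwheel (rad), growing as it is wound clockwise seen from above; 0 with the handle on the robot's side (-x of the board), at 1.57 it stands on the +y side. Clockwise drives the carriage towards the mirror by 12 mm per rad (75 mm per turn); 8.33 at the stop. Light friction, about 1 N at the handle, and it stays where it is left.
- slide (a joint): Travel of the phone carriage along the board (m), 0 at the handwheel end, 0.100 when its plate touches the orange stop; belt-coupled to the handwheel (0.012 x its angle).
- phone_carriage: Carriage plate (74 x 60 mm) with the clamp and the upright phone (75 x 9 x 155 mm, top 226 mm above the table). It must not be pushed directly.
- lens (a point): The phone's lens, 200 mm above the table on the board's middle line (x = 0); it looks level along the board's +y straight at the middle of the mirror.
- mirror_pivot (a point): Middle of the mirror's face, on its level pivot line (along the board's x), 200 mm above the table at y = 235 mm of the board. The mirror is a disc 80 mm across, 8 mm thick, in a steel fork 114 mm wide; nothing of the fork stands higher than 210 mm.
- mirror (a joint): Lean of the mirror (rad): 0 upright and facing the phone, positive when its top leans towards the phone (-y) so that it faces downwards; stops at -0.35 and 1.05. Top-heavy with easy pivots: let go, it falls to one of the stops. A lean of a sends the phone's level centre ray back towards -y and down at 2a below level.
- stalk: The mirror's stalk, a round black rod 12 mm thick standing out of the mirror's upper rim in the plane of the disc (4 mm behind its face) and turning with it, from 44 to 102 mm from the pivot line, with an orange ring at its end. Origin at the mirror's pivot point; its z axis runs along the stalk, x along the pivot line, -y is the way the mirror faces.
- stalk_grip (a point): Good place to grip the stalk, 82 mm from the pivot line and 4 mm behind the face's plane; never more than 285 mm above the table. Gripped from above with the fingers on its two x sides it can swing between the pads as the mirror leans; under 1 N there moves or holds the mirror.
- view: Nothing solid: the phone's centre line of sight after the mirror. Origin at the mirror pivot; its -y axis points along the reflected sight line, x along the pivot line. The dot is in the middle of the mirror when it lies on that axis.
- dot (a point): Centre of the red glaze dot (16 mm across) in the middle of the bowl's inside floor, 19 mm above the table, on the board's middle line to within 4 mm, 60 to 155 mm in front of the mirror pivot.
- bowl: Loose turquoise bowl, 110 mm across, 55 mm tall, 0.25 kg, standing on the board before the mirror. Origin under its foot's centre.
- mug: Loose pink mug, 80 mm across, 90 mm tall, on the table on the far side of the board; bystander. Origin under its centre, handle at its own +y.
- glaze_jar: Loose jar of glaze, 64 mm across, 75 mm tall, on the table on the far side of the board; bystander. Origin under its centre.
- brush: Loose paint brush 172 mm long, 14 mm wide, lying on the table on the far side of the board, roughly along the board's x; bystander. Origin under its middle.
Things that resemble listed ones, but are neither listed nor needed, are in the scene too. Leave any purple look-alike of the bowl alone.

How it is judged (in metres and radians):
On the way, in this order (a step that is already met when the one before it is completed fails the run):
1. the carriage is wound up against its stop (value of joint slide above 0.0975 m), for 0.2 s.
2. the mirror is held by its stalk with the red dot in the middle of it for the phone (contact force between the fingers and stalk above 2 N and z of dot in the frame of view between -0.015 and 0.015 m and y of dot in the frame of view below -0.1 m), for 0.5 s.
At the end, for the whole second after the job is handed in: Carriage within 2.5 mm of its stop; fingers gripping the stalk (over 2 N), mirror still, the phone's reflected centre line passing within 15 mm of the red dot (about 2 degrees of lean); bowl within 10 mm, mug and jar within 15 mm, brush within 20 mm of their starts (all of step 2 and value of joint slide above 0.0975 m and x of dot in the frame of view between -0.015 and 0.015 m and velocity of joint mirror between -0.1 and 0.1 rad/s and distance of bowl from where it was at the start of the episode below 0.01 m and angle between bowl's own z axis and vertical below 0.1 rad and distance of each of mug, glaze_jar from where it was at the start of the episode below 0.015 m and distance of brush from where it was at the start of the episode below 0.02 m); the arm keeps its last pose, push and grip.
It fails at once if the phone or its carriage is pushed directly (contact force between any of the arm, the fingers and phone_carriage above 1 N).
It fails at once if the bowl is shifted (distance of bowl from where it was at the start of the episode above 0.01 m).
It fails at once if a bystander is knocked aside (distance of any of mug, glaze_jar from where it was at the start of the episode above 0.015 m or distance of brush from where it was at the start of the episode above 0.02 m).
It also fails if it takes over 62 s, if anything falls off the work surface, if the arm or the gripper's body presses on something with over 40 N, if the wrist force passes 120 N, or if a joint passes its speed limit or range.

## Working session

There is one attempt and no reset: what is moved stays moved. The work goes in short steps, Python scripts to look and compute and a tool call to move; the robot and the scene stay as the last step left them, time stands still between calls to the robot, and variables do not carry over. Pictures are saved under pics/ and viewed, and the job is handed in when it is done.

Besides the shell and the picture viewer there is one more tool, called as a command line: name --argument value ..., lists and objects as JSON in quotes. drive_tool: Moves the arm, as the interface text tells. Its arguments: {"type":"object","properties":{"deltas":{"type":"array","items":{"type":"object","properties":{"dx":{"type":"number"},"dy":{"type":"number"},"dz":{"type":"number"},"wx":{"type":"number"},"wy":{"type":"number"},"wz":{"type":"number"}}}},"gripper":{"type":"number"}},"required":["deltas"]}

```bash
mkdir -p pics; ls
python3 - <<'E'
from station import r,cams,ticket
import cv2
for n in ("scene","top"):
    im=cams.capture(n); cv2.imwrite(f"pics/{n}0.png",im[:,:,::-1])
    m=cams.camera_model(n); print(m)
print(r.sense()); print(r.hold_point_z)
E
```

```text
pics
{'intrinsics': array([[448.72546102,   0.        , 276.78339475],
       [  0.        , 448.72546102, 212.15473576],
       [  0.        ,   0.        ,   1.        ]]), 'extrinsics': array([[-0.5863749 ,  0.81002728, -0.00450315,  0.31347639],
       [ 0.66513185,  0.4782979 , -0.57343765, -0.31721698],
       [-0.4623463 , -0.33924463, -0.81923683,  1.37993799],
       [ 0.        ,  0.        ,  0.        ,  1.        ]])}
{'intrinsics': array([[455.95828655,   0.        , 285.34887649],
       [  0.        , 455.95828655, 204.93098662],
       [  0.        ,   0.        ,   1.        ]]), 'extrinsics': array([[-0.01057414, -0.9997528 ,  0.01955836,  0.02315045],
       [-0.99206983,  0.00803906, -0.12543058,  0.61177948],
       [ 0.12524235, -0.02072957, -0.99190959,  1.13355134],
       [ 0.        ,  0.        ,  0.        ,  1.        ]])}
{'time_s': 0.1, 'joints': array([-5.30785867e+01,  2.20856124e+01,  3.87507182e-01, -2.43997686e-02,
       -6.84104783e+01, -1.48159184e+01]), 'joint_velocities': array([-0.03236001, -0.05303338,  0.20380872,  0.03308234, -0.03691844,
       -0.06551469]), 'effort': array([-2.90934877e-04, -3.91691780e+01,  1.87933856e+01,  4.23194200e+00,
        1.34366963e-02, -8.20145692e-05]), 'tcp_pos': array([ 0.23500037, -0.57856011,  0.2215785 ]), 'ee_rot': array([[-9.26551600e-01, -3.76166795e-01, -8.21857119e-04],
       [-3.76167679e-01,  9.26549947e-01,  1.75293572e-03],
       [ 1.02095457e-04,  1.93334148e-03, -9.99998126e-01]]), 'wrist_force': array([-0.3445337 ,  0.77155216,  1.06747453]), 'moment': array([-0.03007785, -0.05205718,  0.0109863 ]), 'gripper_width': 0.9997174511754552}
0.0187
```

View pics/scene0.png

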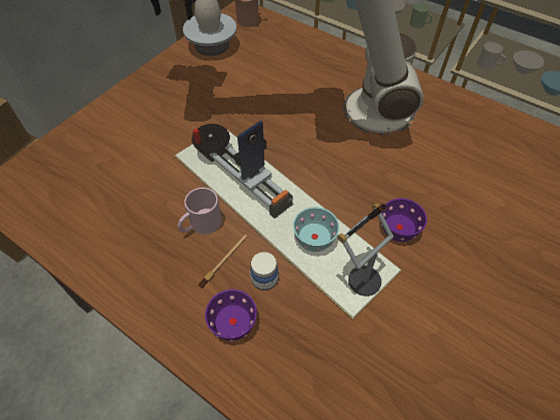

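View pics/top0.png

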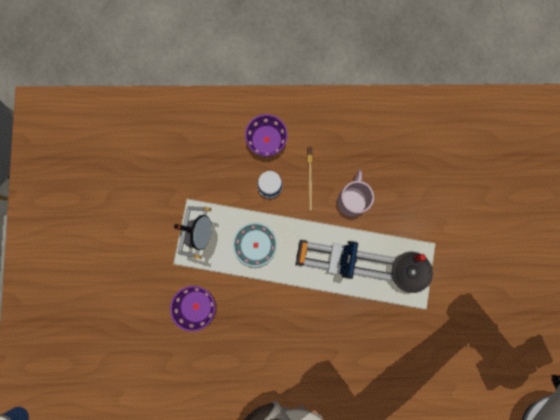

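The board runs from the handwheel (top view 412,272, red handle at 422,258) to the mirror (200,232, stalk flopped back to the left). The turquoise bowl on the board has its red dot at (255,245). Two purple look-alikes stand off the board at (266,137) and (194,308), and I'll leave them alone. Next I measure.

```bash
cat > h.py <<'E'
import numpy as np, cv2
from station import r,cams,ticket
def ray(n,uv):
    m=cams.camera_model(n);K=m["intrinsics"];E=m["extrinsics"];R=E[:3,:3];t=E[:3,3]
    c=-R.T@t; d=R.T@np.linalg.solve(K,[uv[0],uv[1],1]); return c,d/np.linalg.norm(d)
def onz(n,uv,z):
    c,d=ray(n,uv); return c+d*(z-c[2])/d[2]
def proj(n,p):
    m=cams.camera_model(n);E=m["extrinsics"];q=E[:3,:3]@np.asarray(p)+E[:3,3];q=m["intrinsics"]@q;return q[:2]/q[2]
def tri(u1,u2):
    (a,d),(b,e)=ray("scene",u1),ray("top",u2)
    s=np.linalg.lstsq(np.c_[d,-e],b-a,rcond=None)[0]; p,q=a+s[0]*d,b+s[1]*e
    return (p+q)/2,np.linalg.norm(p-q)
E
python3 - <<'E'
from h import *
for n in("top","scene"):
    im=cv2.imread(f"pics/{n}0.png"); hsv=cv2.cvtColor(im,cv2.COLOR_BGR2HSV)
    red=((hsv[...,0]<6)|(hsv[...,0]>174))&(hsv[...,1]>170)&(hsv[...,2]>90)
    k,l,s,c=cv2.connectedComponentsWithStats(red.astype(np.uint8))
    print(n,[(s[i,4],c[i].round(1)) for i in range(1,k) if s[i,4]>6])
    w=((hsv[...,1]<50)&(hsv[...,2]>170)).astype(np.uint8)
    w=cv2.morphologyEx(w,cv2.MORPH_CLOSE,np.ones((5,5)))
    cs,_=cv2.findContours(w,0,2); cs=sorted(cs,key=cv2.contourArea)[-3:]
    for q in cs:
        h=cv2.convexHull(q); b=cv2.approxPolyDP(h,6,True)[:,0]; print(cv2.contourArea(h),b.tolist())
        print([onz(n,p,.012).round(4).tolist() for p in b])
cr=[]
im=cv2.imread("pics/top0.png")
cv2.imwrite("pics/c1.png",cv2.resize(im[190:310,165:445],None,fx=2.8,fy=2.8,interpolation=cv2.INTER_CUBIC))
im=cv2.imread("pics/scene0.png")
cv2.imwrite("pics/c2.png",cv2.resize(im[110:320,170:410],None,fx=2.8,fy=2.8,interpolation=cv2.INTER_CUBIC))
E
```

```text
top [(np.int32(13), array([266.4, 139.4])), (np.int32(31), array([421.6, 257.2])), (np.int32(16), array([195.5, 306. ]))]
326.5 [[343, 192], [357, 193], [362, 210], [348, 208]]
[[0.6485, -0.136, 0.012], [0.6456, -0.173, 0.012], [0.6002, -0.1848, 0.012], [0.6058, -0.148, 0.012]]
331.0 [[273, 172], [280, 183], [265, 191], [259, 179]]
[[0.7035, 0.0487, 0.012], [0.6738, 0.0304, 0.012], [0.6527, 0.0701, 0.012], [0.685, 0.0858, 0.012]]
16628.5 [[187, 200], [433, 243], [426, 305], [176, 263]]
[[0.6304, 0.2745, 0.012], [0.5117, -0.3686, 0.012], [0.3529, -0.3423, 0.012], [0.4669, 0.3001, 0.012]]
scene [(np.int32(23), array([195.3, 130.8])), (np.int32(23), array([399.4, 226.7])), (np.int32(21), array([314.4, 236. ])), (np.int32(33), array([232.4, 320.9]))]
409.5 [[271, 254], [271, 271], [253, 269], [256, 254]]
[[0.6106, 0.038, 0.012], [0.6473, 0.065, 0.012], [0.6678, 0.0276, 0.012], [0.6316, 0.0088, 0.012]]
515.5 [[378, 252], [399, 269], [379, 290]]
[[0.4562, 0.2431, 0.012], [0.468, 0.305, 0.012], [0.5427, 0.2928, 0.012]]
17783.0 [[176, 155], [192, 145], [267, 162], [372, 247], [377, 292], [352, 316], [180, 220]]
[[0.51, -0.3668, 0.012], [0.4552, -0.3561, 0.012], [0.382, -0.1439, 0.012], [0.4523, 0.2247, 0.012], [0.5498, 0.2915, 0.012], [0.6324, 0.2746, 0.012], [0.6656, -0.2066, 0.012]]
```

View pics/c1.png

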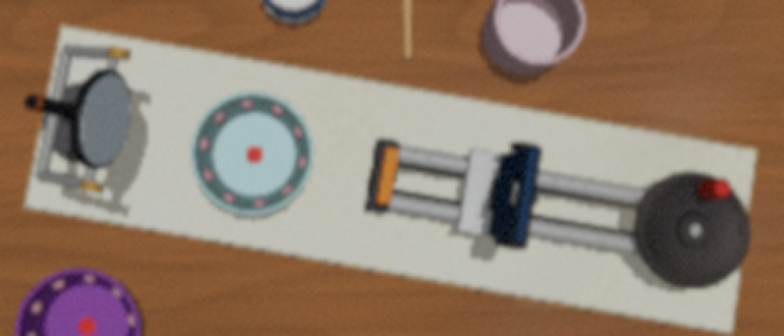

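View pics/c2.png

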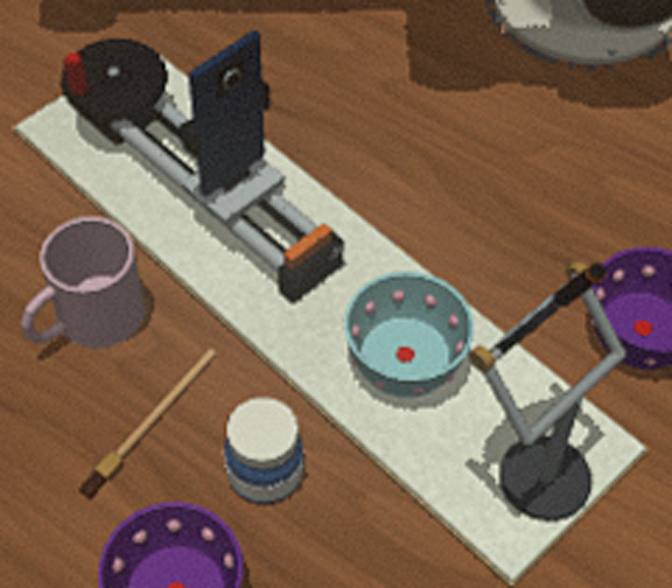

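Run:
```python
from h import *
C=np.array([onz("top",p,.012)[:2] for p in([187,200],[433,243],[426,305],[176,263])])
(cx,cy),(a,b),ang=cv2.minAreaRect(C.astype(np.float32)); print(cx,cy,a,b,ang)
y=(C[0]+C[3]-C[1]-C[2]); y/=np.linalg.norm(y); th=np.arctan2(-y[0],y[1]); print("yaw",th)
o=C.mean(0); x=np.array([y[1],-y[0]])
import json
# refine origin with wheel centre hub (top crop 695,230) and dot, handle
f=lambda u,v:(165+u/2.8,190+v/2.8)
g=lambda u,v:(170+u/2.8,110+v/2.8)
B=lambda P:(np.dot(P[:2]-o,x).round(4),np.dot(P[:2]-o,y).round(4))
for nm,uv,z in [("hub",f(695,230),.075),("dot",f(254,155),.019),("stopfront",f(384,205),.03),("handle top",f(716,188),.117)]:
    P=onz("top",uv,z);print(nm,P.round(4),B(P))
for nm,uv,z in [("hub",g(113,72),.075),("dot",g(404,354),.019),("handle top",g(72,58),.117)]:
    P=onz("scene",uv,z);print(nm,P.round(4),B(P))
for nm,a,b in [("handlemid",(195.3,130.8),(421.6,257.2)),("stalkend",g(597,272),f(32,102)),("hub",g(113,72),f(695,230)),("phone top l",g(258,35),f(532,147)),("lens/phone top",g(192,77),f(510,240)),("pivot gold",g(484,358),f(118,53)),("pivot gold2",g(578,270),f(90,186))]:
    P,e=tri(a,b);print(nm,P.round(4),round(e,4),B(P))
np.savez("board.npz",o=o,x=x,y=y)
print(o,x,y)
```

```text
0.49164968729019165 -0.03386330604553223 0.6557800769805908 0.16546176373958588 79.9365463256836
yaw -0.17906453782907686
hub [ 0.4384 -0.2942  0.075 ] (np.float64(-0.0049), np.float64(-0.2653))
dot [0.5099 0.0946 0.019 ] (np.float64(-0.0038), np.float64(0.1301))
stopfront [ 0.4629 -0.024   0.03  ] (np.float64(-0.0289), np.float64(0.005))
handle top [ 0.4744 -0.3012  0.117 ] (np.float64(0.0318), np.float64(-0.2658))
hub [ 0.4395 -0.2903  0.075 ] (np.float64(-0.0046), np.float64(-0.2612))
dot [0.5125 0.0971 0.019 ] (np.float64(-0.0017), np.float64(0.1329))
handle top [ 0.4764 -0.3015  0.117 ] (np.float64(0.0338), np.float64(-0.2657))
handlemid [ 0.4745 -0.3049  0.1131] 0.0008 (np.float64(0.0325), np.float64(-0.2694))
stalkend [0.5385 0.2413 0.2886] 0.0017 (np.float64(-0.0018), np.float64(0.2795))
hub [ 0.4376 -0.2942  0.0715] 0.0026 (np.float64(-0.0057), np.float64(-0.2654))
phone top l [ 0.4922 -0.0965  0.2789] 0.0476 (np.float64(0.0128), np.float64(-0.0611))
lens/phone top [ 0.4506 -0.1398  0.1646] 0.0551 (np.float64(-0.0205), np.float64(-0.1112))
pivot gold [0.5836 0.1948 0.1984] 0.0031 (np.float64(0.0508), np.float64(0.2418))
pivot gold2 [0.4802 0.2135 0.2024] 0.0005 (np.float64(-0.0543), np.float64(0.2418))
[ 0.4904791  -0.03406015] [ 0.98401074 -0.17810915] [0.17810915 0.98401074]
```

```bash
cat >> h.py <<'E'
o=np.array([.4882,-.0275]); yaw=-.182
X=np.array([np.cos(yaw),np.sin(yaw),0]);Y=np.array([-np.sin(yaw),np.cos(yaw),0]);Z=np.array([0,0,1.])
def W(x,y,z): return np.array([o[0],o[1],0])+x*X+y*Y+z*Z
def Bd(P): d=np.asarray(P)-np.array([o[0],o[1],0]); return np.array([d@X,d@Y,d[2]])
from scipy.spatial.transform import Rotation as Ro
def rel(P,R=None,s=None):
    s=s or r.sense(); A=s["ee_rot"]; d=A.T@(np.asarray(P)-s["tcp_pos"])
    w=Ro.from_matrix(A.T@R).as_rotvec(degrees=True) if R is not None else np.zeros(3)
    return d.round(4),w.round(2)
E
python3 - <<'E'
from h import *
f=lambda u,v:(165+u/2.8,190+v/2.8)
print("phone top",Bd(onz("top",f(518,195),.226)),"handle",Bd(onz("top",f(716,188),.117)),Bd(tri((195.3,130.8),(421.6,257.2))[0]))
print("wheel",W(0,-.27,.072),proj("top",W(0,-.27,.072)),f(695,230))
print("dot",Bd(onz("top",f(254,155),.019)),Bd(onz("scene",(314.4,236),.019)))
# plate front edge/stop
print("plate front",Bd(onz("top",f(463,205),.035)),"stop",Bd(onz("top",f(398,180),.05)))
R=np.c_[-Y*1,-X,-Z]; print(np.linalg.det(R)); 
a=3.23; P=W(-.038*np.cos(a),-.27+.038*np.sin(a),.18); print(P,rel(P,R))
R2=np.c_[Y,X,-Z]; print(np.linalg.det(R2),rel(P,R2))
E
```

```text
phone top [-0.00228226 -0.08943846  0.226     ] handle [ 0.03598252 -0.27169623  0.117     ] [ 0.03676323 -0.27533232  0.11307859]
wheel [ 0.43933084 -0.29304059  0.072     ] [412.35815938 271.72581528] (413.2142857142857, 272.14285714285717)
dot [-0.00078193  0.12403312  0.019     ] [0.00028981 0.12624189 0.019     ]
plate front [-0.01329538 -0.0715403   0.035     ] stop [-0.00157415 -0.00868861  0.05      ]
0.9999999999999999
[ 0.47595   -0.3031913  0.18     ] (array([-0.3268,  0.1644,  0.0419]), array([ 1.000e-01,  5.000e-02, -5.748e+01]))
0.9999999999999999 (array([-0.3268,  0.1644,  0.0419]), array([ 6.0000e-02, -1.2000e-01,  1.2252e+02]))
```

drive_tool --deltas '[{"dx": -0.08,"dy": 0.04,"dz": 0.01,"wz": -8},{"dx": -0.12,"dy": 0.06,"dz": 0.02,"wz": -16},{"dx": -0.16,"dy": 0.08,"dz": 0.025,"wz": -24},{"dx": -0.2,"dy": 0.1,"dz": 0.03,"wz": -32},{"dx": -0.24,"dy": 0.12,"dz": 0.035,"wz": -40},{"dx": -0.28,"dy": 0.14,"dz": 0.04,"wz": -48},{"dx": -0.327,"dy": 0.1645,"dz": 0.042,"wz": -57.5},{"dx": -0.327,"dy": 0.1645,"dz": 0.042,"wz": -57.5},{"dx": -0.327,"dy": 0.1645,"dz": 0.042,"wz": -57.5},{"dx": -0.327,"dy": 0.1645,"dz": 0.042,"wz": -57.5},{"dx": -0.327,"dy": 0.1645,"dz": 0.042,"wz": -57.5},{"dx": -0.327,"dy": 0.1645,"dz": 0.042,"wz": -57.5}]' --gripper 0.7

```text
schema error: expected keys dx, dy, dz, wx, wy, wz
```

Run:
```python
from h import *
s=r.sense();print(s["time_s"],s["tcp_pos"],Bd(s["tcp_pos"]),s["joints"].round(1),s["wrist_force"])
a=3.23;print(rel(W(-.038*np.cos(a),-.27+.038*np.sin(a),.082),np.c_[-Y,-X,-Z]))
for n in("top","scene"):
    im=cams.capture(n)[:,:,::-1]; cv2.imwrite(f"pics/{n}1.png",im)
    u,v=proj(n,s["tcp_pos"]).astype(int); print(u,v)
    if n=="scene": cv2.imwrite("pics/c3.png",cv2.resize(im[80:230,140:320],None,fx=3,fy=3))
```

```text
0.1 [ 0.23500037 -0.57856011  0.2215785 ] [-0.14927752 -0.58778696  0.2215785 ] [-53.1  22.1   0.4  -0.  -68.4 -14.8] [-0.3445337   0.77155216  1.06747453]
(array([-0.3269,  0.1642,  0.1399]), array([ 1.000e-01,  5.000e-02, -5.748e+01]))
573 370
174 15
```

View pics/c3.png

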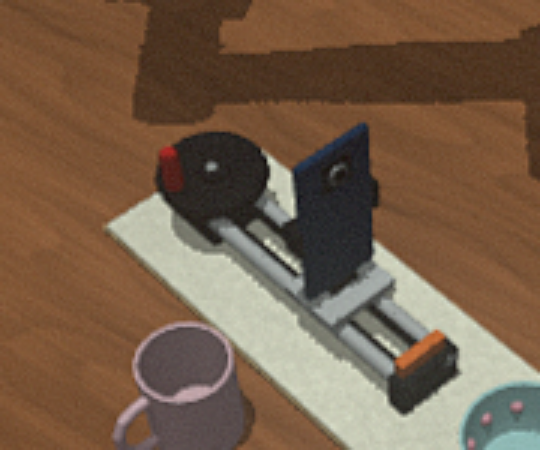

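View pics/top1.png

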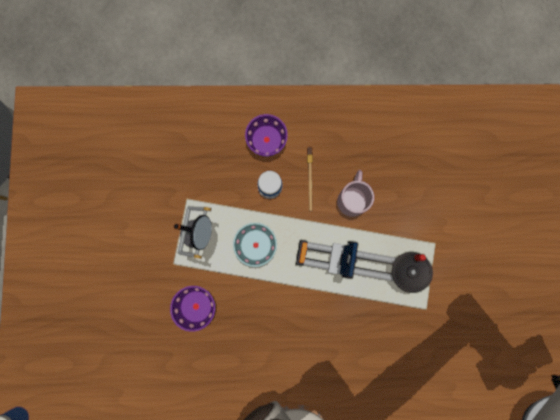

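The call was refused because every row needs all six keys, so nothing moved and the scene is unchanged. I'm sending it again with full rows.

drive_tool --deltas '[{"dx": -0.04,"dy": 0.02,"dz": 0.01,"wx": 0,"wy": 0,"wz": -7},{"dx": -0.08,"dy": 0.04,"dz": 0.02,"wx": 0,"wy": 0,"wz": -14},{"dx": -0.12,"dy": 0.06,"dz": 0.025,"wx": 0,"wy": 0,"wz": -21},{"dx": -0.16,"dy": 0.08,"dz": 0.03,"wx": 0,"wy": 0,"wz": -28},{"dx": -0.2,"dy": 0.1,"dz": 0.035,"wx": 0,"wy": 0,"wz": -35},{"dx": -0.24,"dy": 0.12,"dz": 0.04,"wx": 0,"wy": 0,"wz": -42},{"dx": -0.28,"dy": 0.14,"dz": 0.042,"wx": 0,"wy": 0,"wz": -49},{"dx": -0.327,"dy": 0.164,"dz": 0.042,"wx": 0.1,"wy": 0.05,"wz": -57.5},{"dx": -0.327,"dy": 0.164,"dz": 0.042,"wx": 0.1,"wy": 0.05,"wz": -57.5},{"dx": -0.327,"dy": 0.164,"dz": 0.042,"wx": 0.1,"wy": 0.05,"wz": -57.5},{"dx": -0.327,"dy": 0.164,"dz": 0.042,"wx": 0.1,"wy": 0.05,"wz": -57.5},{"dx": -0.327,"dy": 0.164,"dz": 0.042,"wx": 0.1,"wy": 0.05,"wz": -57.5},{"dx": -0.327,"dy": 0.164,"dz": 0.042,"wx": 0.1,"wy": 0.05,"wz": -57.5}]' --gripper 0.7

```text
time_s: 1.5
tcp_pos: [0.4756, -0.3051, 0.1806]
ee_rot: [[-0.183, -0.983, 0.001], [-0.983, 0.183, -0.002], [0.002, -0.001, -1.0]]
wrist_force: [-0.6, 1.0, 0.0]
gripper_width: 0.703
```

Run:
```python
from h import *
s=r.sense();print(s["time_s"],s["tcp_pos"],Bd(s["tcp_pos"]),s["joints"].round(1),s["wrist_force"])
a=3.23;print(rel(W(-.038*np.cos(a),-.27+.038*np.sin(a),.082),np.c_[-Y,-X,-Z]))
im=cams.capture("scene")[:,:,::-1]; cv2.imwrite("pics/c4.png",cv2.resize(im[60:230,140:320],None,fx=3,fy=3))
```

```text
1.5 [ 0.47557513 -0.30505534  0.18058533] [ 0.0378203  -0.2752562   0.18058533] [-16.2  18.1 -11.8   0.1 -60.    5.6] [-0.56632054  1.04052446  0.04604544]
(array([-0.0021,  0.0001,  0.0986]), array([-0.05, -0.09, -0.1 ]))
```

View pics/c4.png

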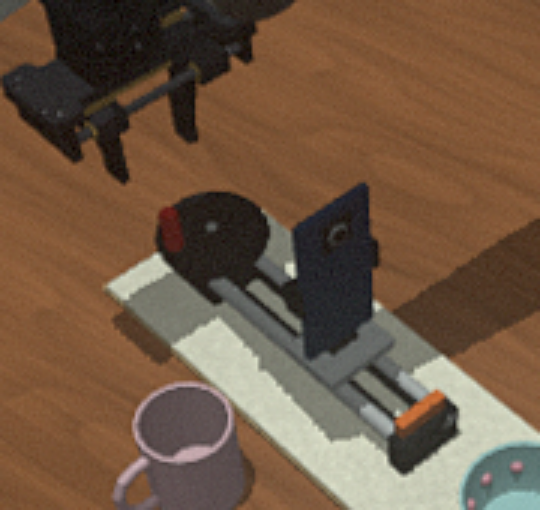

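The open fingers straddle the red handle from above, with the jaws along the board's x. I go straight down and then close.

drive_tool --deltas '[{"dx": -0.001,"dy": 0,"dz": 0.03,"wx": 0,"wy": 0,"wz": 0},{"dx": -0.001,"dy": 0,"dz": 0.06,"wx": 0,"wy": 0,"wz": 0},{"dx": -0.001,"dy": 0,"dz": 0.085,"wx": 0,"wy": 0,"wz": 0},{"dx": -0.001,"dy": 0,"dz": 0.098,"wx": 0,"wy": 0,"wz": 0},{"dx": -0.001,"dy": 0,"dz": 0.098,"wx": 0,"wy": 0,"wz": 0},{"dx": -0.001,"dy": 0,"dz": 0.098,"wx": 0,"wy": 0,"wz": 0}]'

```text
time_s: 2.15
tcp_pos: [0.4773, -0.3038, 0.0834]
ee_rot: [[-0.181, -0.984, 0.002], [-0.984, 0.181, -0.003], [0.002, -0.002, -1.0]]
wrist_force: [0.2, 0.0, 0.3]
gripper_width: 0.699
```

drive_tool --deltas '[{"dx": 0,"dy": 0,"dz": 0,"wx": 0,"wy": 0,"wz": 0},{"dx": 0,"dy": 0,"dz": 0,"wx": 0,"wy": 0,"wz": 0},{"dx": 0,"dy": 0,"dz": 0,"wx": 0,"wy": 0,"wz": 0},{"dx": 0,"dy": 0,"dz": 0,"wx": 0,"wy": 0,"wz": 0},{"dx": 0,"dy": 0,"dz": 0,"wx": 0,"wy": 0,"wz": 0},{"dx": 0,"dy": 0,"dz": 0,"wx": 0,"wy": 0,"wz": 0}]' --gripper 0.1

```text
time_s: 2.75
tcp_pos: [0.4759, -0.303, 0.0825]
ee_rot: [[-0.18, -0.984, -0.001], [-0.984, 0.18, -0.001], [0.001, 0.001, -1.0]]
wrist_force: [-6.7, 1.3, 5.4]
gripper_width: 0.242
```

Run:
```python
from h import *
s=r.sense();print(s["time_s"],s["tcp_pos"],Bd(s["tcp_pos"]),s["wrist_force"],s["gripper_width"],s["ee_rot"].round(3))
im=cams.capture("scene")[:,:,::-1]; cv2.imwrite("pics/c5.png",cv2.resize(im[60:230,140:320],None,fx=3,fy=3))
```

```text
2.75 [ 0.47593074 -0.30301571  0.08253855] [ 0.03780087 -0.2731859   0.08253855] [-6.69051231  1.34128974  5.37632844] 0.24226557844161573 [[-0.18  -0.984 -0.001]
 [-0.984  0.18  -0.001]
 [ 0.001  0.001 -1.   ]]
```

View pics/c5.png

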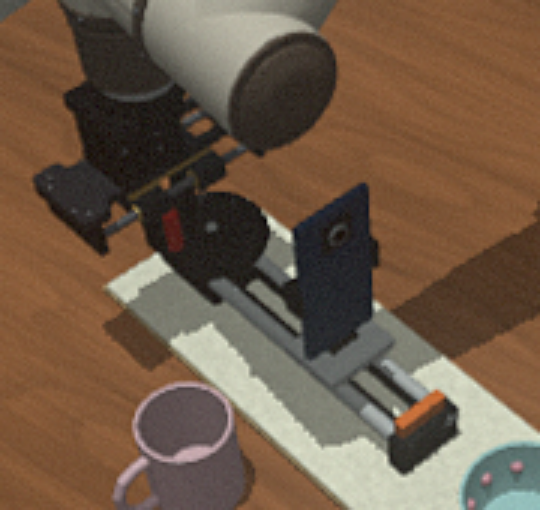

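Run:
```python
import numpy as np,json
def go(a0,a1,n=20):
    A=a0+(a1-a0)*np.arange(1,n+1)/n
    print(json.dumps([dict(dx=round(-.038*(np.sin(a)-np.sin(a0)),4),dy=round(.038*(np.cos(a)-np.cos(a0)),4),dz=0,wx=0,wy=0,wz=0) for a in A]))
go(3.23,5.83); go(5.83,8.25)
```

```text
[{"dx": 0.0049, "dy": 0.0008, "dz": 0, "wx": 0, "wy": 0, "wz": 0}, {"dx": 0.0096, "dy": 0.0021, "dz": 0, "wx": 0, "wy": 0, "wz": 0}, {"dx": 0.0141, "dy": 0.0041, "dz": 0, "wx": 0, "wy": 0, "wz": 0}, {"dx": 0.0184, "dy": 0.0067, "dz": 0, "wx": 0, "wy": 0, "wz": 0}, {"dx": 0.0222, "dy": 0.0097, "dz": 0, "wx": 0, "wy": 0, "wz": 0}, {"dx": 0.0257, "dy": 0.0133, "dz": 0, "wx": 0, "wy": 0, "wz": 0}, {"dx": 0.0286, "dy": 0.0173, "dz": 0, "wx": 0, "wy": 0, "wz": 0}, {"dx": 0.031, "dy": 0.0216, "dz": 0, "wx": 0, "wy": 0, "wz": 0}, {"dx": 0.0328, "dy": 0.0262, "dz": 0, "wx": 0, "wy": 0, "wz": 0}, {"dx": 0.034, "dy": 0.031, "dz": 0, "wx": 0, "wy": 0, "wz": 0}, {"dx": 0.0346, "dy": 0.0359, "dz": 0, "wx": 0, "wy": 0, "wz": 0}, {"dx": 0.0345, "dy": 0.0408, "dz": 0, "wx": 0, "wy": 0, "wz": 0}, {"dx": 0.0338, "dy": 0.0457, "dz": 0, "wx": 0, "wy": 0, "wz": 0}, {"dx": 0.0325, "dy": 0.0504, "dz": 0, "wx": 0, "wy": 0, "wz": 0}, {"dx": 0.0306, "dy": 0.055, "dz": 0, "wx": 0, "wy": 0, "wz": 0}, {"dx": 0.0281, "dy": 0.0592, "dz": 0, "wx": 0, "wy": 0, "wz": 0}, {"dx": 0.025, "dy": 0.0631, "dz": 0, "wx": 0, "
[... 865 characters left out ...]
 0, "wy": 0, "wz": 0}, {"dx": -0.0459, "dy": -0.0099, "dz": 0, "wx": 0, "wy": 0, "wz": 0}, {"dx": -0.0486, "dy": -0.0136, "dz": 0, "wx": 0, "wy": 0, "wz": 0}, {"dx": -0.0508, "dy": -0.0176, "dz": 0, "wx": 0, "wy": 0, "wz": 0}, {"dx": -0.0526, "dy": -0.0219, "dz": 0, "wx": 0, "wy": 0, "wz": 0}, {"dx": -0.0538, "dy": -0.0263, "dz": 0, "wx": 0, "wy": 0, "wz": 0}, {"dx": -0.0545, "dy": -0.0308, "dz": 0, "wx": 0, "wy": 0, "wz": 0}, {"dx": -0.0546, "dy": -0.0354, "dz": 0, "wx": 0, "wy": 0, "wz": 0}, {"dx": -0.0542, "dy": -0.04, "dz": 0, "wx": 0, "wy": 0, "wz": 0}, {"dx": -0.0532, "dy": -0.0445, "dz": 0, "wx": 0, "wy": 0, "wz": 0}, {"dx": -0.0517, "dy": -0.0488, "dz": 0, "wx": 0, "wy": 0, "wz": 0}]
```

drive_tool --deltas '[{"dx": 0.005,"dy": 0.001,"dz": 0,"wx": 0,"wy": 0,"wz": 0},{"dx": 0.0095,"dy": 0.002,"dz": 0,"wx": 0,"wy": 0,"wz": 0},{"dx": 0.014,"dy": 0.004,"dz": 0,"wx": 0,"wy": 0,"wz": 0},{"dx": 0.0185,"dy": 0.0065,"dz": 0,"wx": 0,"wy": 0,"wz": 0},{"dx": 0.022,"dy": 0.0095,"dz": 0,"wx": 0,"wy": 0,"wz": 0},{"dx": 0.0255,"dy": 0.013,"dz": 0,"wx": 0,"wy": 0,"wz": 0},{"dx": 0.0285,"dy": 0.017,"dz": 0,"wx": 0,"wy": 0,"wz": 0},{"dx": 0.031,"dy": 0.0215,"dz": 0,"wx": 0,"wy": 0,"wz": 0},{"dx": 0.033,"dy": 0.026,"dz": 0,"wx": 0,"wy": 0,"wz": 0},{"dx": 0.034,"dy": 0.031,"dz": 0,"wx": 0,"wy": 0,"wz": 0},{"dx": 0.0345,"dy": 0.036,"dz": 0,"wx": 0,"wy": 0,"wz": 0},{"dx": 0.0345,"dy": 0.036,"dz": 0,"wx": 0,"wy": 0,"wz": 0}]'

```text
time_s: 4.0
tcp_pos: [0.4342, -0.3283, 0.0824]
ee_rot: [[-0.181, -0.983, -0.001], [-0.983, 0.181, 0.002], [-0.002, 0.001, -1.0]]
wrist_force: [-0.7, 9.8, 4.2]
gripper_width: 0.198
```

Run:
```python
from h import *
s=r.sense();print(s["time_s"],s["tcp_pos"],Bd(s["tcp_pos"]),s["wrist_force"],s["gripper_width"],s["ee_rot"].round(3))
im=cams.capture("scene")[:,:,::-1]; cv2.imwrite("pics/c6.png",cv2.resize(im[60:230,140:320],None,fx=3,fy=3))
```

```text
4.0 [ 0.43422801 -0.32829407  0.0824139 ] [ 0.00136223 -0.30559482  0.0824139 ] [-0.73878655  9.79975831  4.18697004] 0.19755091063912578 [[-0.181 -0.983 -0.001]
 [-0.983  0.181  0.002]
 [-0.002  0.001 -1.   ]]
```

View pics/c6.png

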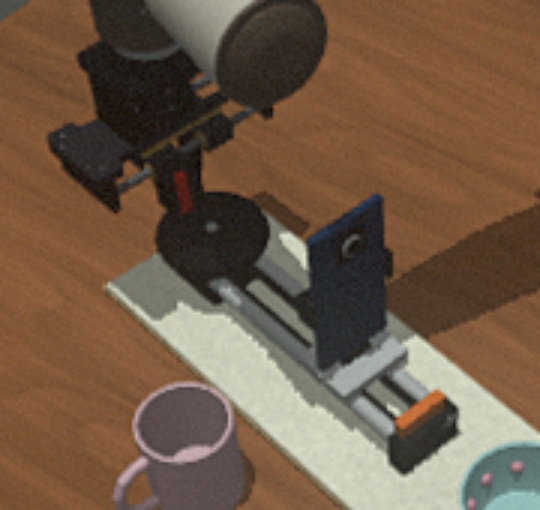

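Run:
```python
import numpy as np
a0=4.66
for a in np.arange(4.83,8.4,.17): print(round(a,2),round(-.038*(np.sin(a)-np.sin(a0))-.0015,4),round(.038*(np.cos(a)-np.cos(a0)),4))
```

```text
4.83 -0.0017 0.0064
5.0 -0.003 0.0128
5.17 -0.0054 0.0188
5.34 -0.0087 0.0243
5.51 -0.0129 0.0292
5.68 -0.0179 0.0333
5.85 -0.0235 0.0365
6.02 -0.0296 0.0387
6.19 -0.0359 0.0398
6.36 -0.0424 0.0399
6.53 -0.0487 0.0388
6.7 -0.0548 0.0367
6.87 -0.0605 0.0336
7.04 -0.0655 0.0296
7.21 -0.0698 0.0248
7.38 -0.0733 0.0193
7.55 -0.0757 0.0134
7.72 -0.0771 0.0071
7.89 -0.0774 0.0006
8.06 -0.0766 -0.0058
8.23 -0.0748 -0.012
```

drive_tool --deltas '[{"dx": -0.0017,"dy": 0.0065,"dz": 0,"wx": 0,"wy": 0,"wz": 0},{"dx": -0.003,"dy": 0.013,"dz": 0,"wx": 0,"wy": 0,"wz": 0},{"dx": -0.0055,"dy": 0.019,"dz": 0,"wx": 0,"wy": 0,"wz": 0},{"dx": -0.0085,"dy": 0.0245,"dz": 0,"wx": 0,"wy": 0,"wz": 0},{"dx": -0.013,"dy": 0.029,"dz": 0,"wx": 0,"wy": 0,"wz": 0},{"dx": -0.018,"dy": 0.0335,"dz": 0,"wx": 0,"wy": 0,"wz": 0},{"dx": -0.0235,"dy": 0.0365,"dz": 0,"wx": 0,"wy": 0,"wz": 0},{"dx": -0.0295,"dy": 0.0385,"dz": 0,"wx": 0,"wy": 0,"wz": 0},{"dx": -0.036,"dy": 0.04,"dz": 0,"wx": 0,"wy": 0,"wz": 0},{"dx": -0.0425,"dy": 0.04,"dz": 0,"wx": 0,"wy": 0,"wz": 0},{"dx": -0.0485,"dy": 0.039,"dz": 0,"wx": 0,"wy": 0,"wz": 0},{"dx": -0.055,"dy": 0.0365,"dz": 0,"wx": 0,"wy": 0,"wz": 0},{"dx": -0.0605,"dy": 0.0335,"dz": 0,"wx": 0,"wy": 0,"wz": 0},{"dx": -0.0655,"dy": 0.0295,"dz": 0,"wx": 0,"wy": 0,"wz": 0},{"dx": -0.07,"dy": 0.025,"dz": 0,"wx": 0,"wy": 0,"wz": 0},{"dx": -0.0735,"dy": 0.0195,"dz": 0,"wx": 0,"wy": 0,"wz": 0},{"dx": -0.0755,"dy": 0.0135,"dz": 0,"wx": 0,"wy": 0,"wz": 0},{"dx": -0.077,"dy": 0.007,"dz": 0,"wx": 0,"wy": 0,"wz": 0}]'

```text
time_s: 5.85
tcp_pos: [0.443, -0.2526, 0.0825]
ee_rot: [[-0.18, -0.984, 0.002], [-0.984, 0.18, -0.001], [0.0, -0.002, -1.0]]
wrist_force: [-1.4, 1.7, 0.4]
gripper_width: 0.2
```

Run:
```python
from h import *
s=r.sense();print(s["time_s"],s["tcp_pos"],Bd(s["tcp_pos"]),s["wrist_force"],s["gripper_width"],s["ee_rot"].round(3))
im=cams.capture("scene")[:,:,::-1]; cv2.imwrite("pics/c7.png",cv2.resize(im[60:230,140:320],None,fx=3,fy=3))
```

```text
5.85 [ 0.44298908 -0.25256105  0.08245581] [-0.00372885 -0.22952691  0.08245581] [-1.35479246  1.72531931  0.41316394] 0.20012509981009577 [[-0.18  -0.984  0.002]
 [-0.984  0.18  -0.001]
 [ 0.    -0.002 -1.   ]]
```

View pics/c7.png

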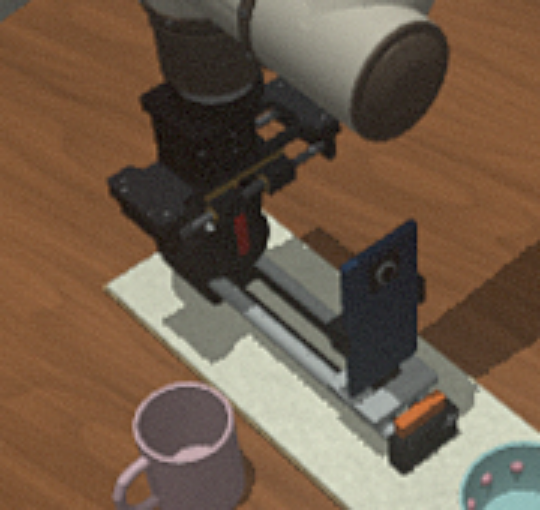

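drive_tool --deltas '[{"dx": 0,"dy": -0.0065,"dz": 0,"wx": 0,"wy": 0,"wz": 0},{"dx": 0.0005,"dy": -0.013,"dz": 0,"wx": 0,"wy": 0,"wz": 0},{"dx": 0.0025,"dy": -0.019,"dz": 0,"wx": 0,"wy": 0,"wz": 0},{"dx": 0.004,"dy": -0.0225,"dz": 0,"wx": 0,"wy": 0,"wz": 0},{"dx": 0.005,"dy": -0.0245,"dz": 0,"wx": 0,"wy": 0,"wz": 0},{"dx": 0.005,"dy": -0.0245,"dz": 0,"wx": 0,"wy": 0,"wz": 0},{"dx": 0.005,"dy": -0.0245,"dz": 0,"wx": 0,"wy": 0,"wz": 0}]'

```text
time_s: 6.6
tcp_pos: [0.462, -0.2607, 0.0823]
ee_rot: [[-0.182, -0.983, -0.007], [-0.983, 0.182, 0.003], [-0.002, 0.007, -1.0]]
wrist_force: [-7.2, 12.3, 10.3]
gripper_width: 0.199
```

Run:
```python
from h import *
s=r.sense();p=Bd(s["tcp_pos"]);print(s["time_s"],p,np.arctan2(p[1]+.27,-p[0])+6.283,s["wrist_force"],s["wrist_force"]@X,s["wrist_force"]@Y,s["gripper_width"])
for i,n in enumerate(("scene","top")):
    im=cams.capture(n)[:,:,::-1]; cv2.imwrite(f"pics/c8{n}.png",cv2.resize(im[100:220,200:320] if i==0 else im[220:300,290:440],None,fx=5,fy=5,interpolation=cv2.INTER_CUBIC))
```

```text
6.6 [ 0.01640472 -0.23413451  0.08232965] 8.282783513316812 [-7.15249313 12.29390125 10.28251935] -9.25951820029305 10.796271980209816 0.19933460983499862
```

View pics/c8scene.png

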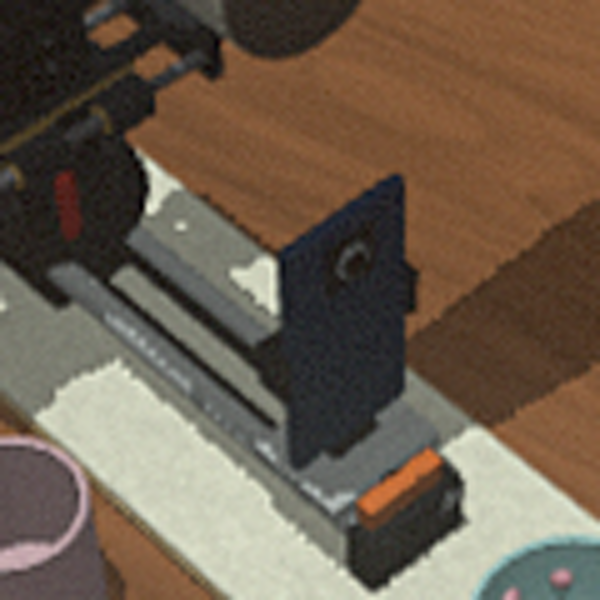

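View pics/c8top.png

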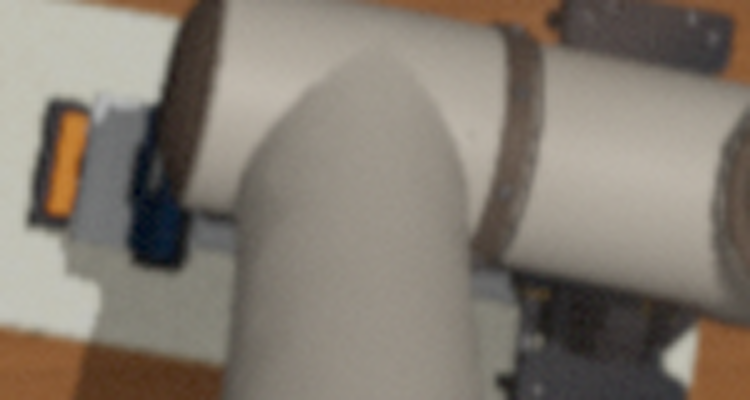

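The carriage plate meets the orange stop in both views, and about 13 N resists further winding. I open and rise straight up.

drive_tool --deltas '[{"dx": 0,"dy": 0,"dz": 0,"wx": 0,"wy": 0,"wz": 0},{"dx": 0,"dy": 0,"dz": 0,"wx": 0,"wy": 0,"wz": 0},{"dx": 0,"dy": 0,"dz": 0,"wx": 0,"wy": 0,"wz": 0},{"dx": 0,"dy": 0,"dz": 0,"wx": 0,"wy": 0,"wz": 0}]' --gripper 0.5

```text
time_s: 7.1
tcp_pos: [0.4662, -0.2636, 0.0826]
ee_rot: [[-0.181, -0.984, 0.003], [-0.984, 0.181, -0.002], [0.002, -0.003, -1.0]]
wrist_force: [-0.3, 0.2, -0.5]
gripper_width: 0.453
```

drive_tool --deltas '[{"dx": 0,"dy": 0,"dz": -0.03,"wx": 0,"wy": 0,"wz": 0},{"dx": 0,"dy": 0,"dz": -0.07,"wx": 0,"wy": 0,"wz": 0},{"dx": 0,"dy": 0,"dz": -0.11,"wx": 0,"wy": 0,"wz": 0},{"dx": 0,"dy": 0,"dz": -0.15,"wx": 0,"wy": 0,"wz": 0},{"dx": 0,"dy": 0,"dz": -0.19,"wx": 0,"wy": 0,"wz": 0},{"dx": 0,"dy": 0,"dz": -0.23,"wx": 0,"wy": 0,"wz": 0},{"dx": 0,"dy": 0,"dz": -0.27,"wx": 0,"wy": 0,"wz": 0},{"dx": 0,"dy": 0,"dz": -0.27,"wx": 0,"wy": 0,"wz": 0},{"dx": 0,"dy": 0,"dz": -0.27,"wx": 0,"wy": 0,"wz": 0}]'

```text
time_s: 8.0
tcp_pos: [0.4656, -0.2627, 0.3533]
ee_rot: [[-0.181, -0.984, 0.004], [-0.984, 0.181, -0.002], [0.001, -0.004, -1.0]]
wrist_force: [0.1, 0.1, -1.6]
gripper_width: 0.5
```

Run:
```python
from h import *
s=r.sense();p=Bd(s["tcp_pos"]);print(s["time_s"],p,s["wrist_force"],s["gripper_width"],s["joints"].round(1))
for i,n in enumerate(("scene","top")):
    im=cams.capture(n)[:,:,::-1]; cv2.imwrite(f"pics/{n}9.png",im);cv2.imwrite(f"pics/c9{n}.png",cv2.resize(im[100:320,180:420] if i==0 else im[190:300,160:440],None,fx=2.7,fy=2.7,interpolation=cv2.INTER_CUBIC))
```

```text
8.0 [ 0.02036562 -0.23537084  0.35333564] [ 0.12552037  0.12054766 -1.58962777] 0.5001578335509991 [-12.    9.3   1.3   0.1 -81.8   1.6]
```

View pics/c9scene.png

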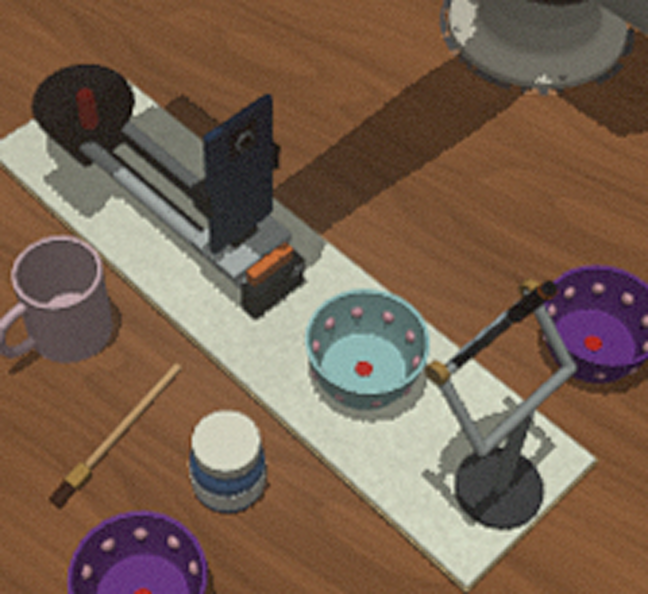

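View pics/c9top.png

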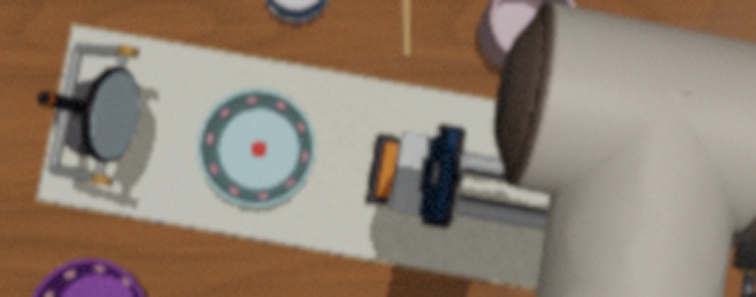

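Both views show the plate on the stop and the bystanders unmoved. The stalk leans back as it did at the start. I move above it at a safe height.

drive_tool --deltas '[{"dx": -0.04,"dy": 0,"dz": 0,"wx": 0,"wy": 0,"wz": 0},{"dx": -0.085,"dy": 0.002,"dz": 0,"wx": 0,"wy": 0,"wz": 0},{"dx": -0.13,"dy": 0.004,"dz": 0,"wx": 0,"wy": 0,"wz": 0},{"dx": -0.175,"dy": 0.006,"dz": 0,"wx": 0,"wy": 0,"wz": 0},{"dx": -0.22,"dy": 0.008,"dz": 0,"wx": 0,"wy": 0,"wz": 0},{"dx": -0.265,"dy": 0.01,"dz": 0,"wx": 0,"wy": 0,"wz": 0},{"dx": -0.31,"dy": 0.012,"dz": 0,"wx": 0,"wy": 0,"wz": 0},{"dx": -0.355,"dy": 0.014,"dz": 0,"wx": 0,"wy": 0,"wz": 0},{"dx": -0.4,"dy": 0.016,"dz": 0,"wx": 0,"wy": 0,"wz": 0},{"dx": -0.44,"dy": 0.018,"dz": 0,"wx": 0,"wy": 0,"wz": 0},{"dx": -0.475,"dy": 0.02,"dz": 0,"wx": 0,"wy": 0,"wz": 0},{"dx": -0.502,"dy": 0.02,"dz": 0,"wx": 0,"wy": 0,"wz": 0},{"dx": -0.502,"dy": 0.02,"dz": 0,"wx": 0,"wy": 0,"wz": 0},{"dx": -0.502,"dy": 0.02,"dz": 0,"wx": 0,"wy": 0,"wz": 0},{"dx": -0.502,"dy": 0.02,"dz": 0,"wx": 0,"wy": 0,"wz": 0},{"dx": -0.502,"dy": 0.02,"dz": 0,"wx": 0,"wy": 0,"wz": 0}]' --gripper 0.5

```text
time_s: 9.7
tcp_pos: [0.5359, 0.2338, 0.3517]
ee_rot: [[-0.182, -0.983, 0.001], [-0.983, 0.182, -0.002], [0.002, -0.001, -1.0]]
wrist_force: [0.2, -0.2, -0.3]
gripper_width: 0.501
```

Run:
```python
from h import *
s=r.sense();p=Bd(s["tcp_pos"]);print(s["time_s"],p,s["wrist_force"],s["gripper_width"],s["joints"].round(1))
g=lambda u,v:(180+u/2.7,100+v/2.7); f=lambda u,v:(160+u/2.7,190+v/2.7)
P,e=tri(g(544,292),f(45,98)); print("stalk end",Bd(P),e)
print("exp",Bd(W(0,.235+.1*.343+.0038,.2926)))
print(rel(W(0,.267,.2567),np.c_[-Y,-X,-Z]))
for i,n in enumerate(("scene","top")):
    im=cams.capture(n)[:,:,::-1]; cv2.imwrite(f"pics/{n}10.png",im);cv2.imwrite(f"pics/c10{n}.png",cv2.resize(im[130:310,260:460] if i==0 else im[190:300,160:440],None,fx=3 if i==0 else 2.7,fy=3 if i==0 else 2.7,interpolation=cv2.INTER_CUBIC))
```

```text
9.7 [-3.45523007e-04  2.65592747e-01  3.51739818e-01] [ 0.22600919 -0.24266598 -0.30747374] 0.5012286722140672 [ 39.5  14.7   8.    0.1 -83.4 -50. ]
stalk end [0.00201052 0.27269007 0.28573507] 0.0007007167255311507
exp [3.22137047e-17 2.73100000e-01 2.92600000e-01]
(array([-0.0016, -0.0002,  0.095 ]), array([-0.06, -0.1 , -0.04]))
```

View pics/c10scene.png

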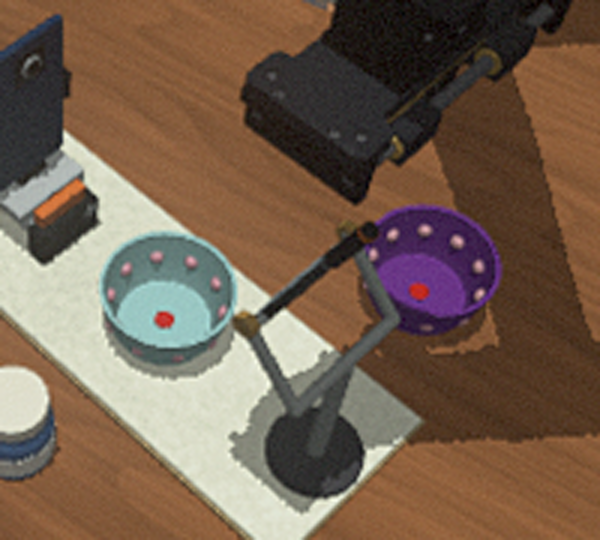

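View pics/top10.png

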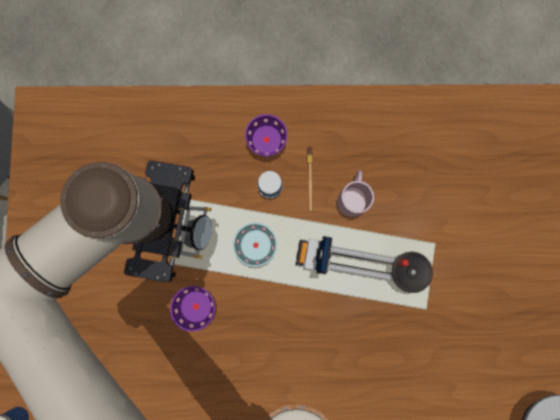

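drive_tool --deltas '[{"dx": -0.0015,"dy": -0.001,"dz": 0.025,"wx": 0,"wy": 0,"wz": 0},{"dx": -0.0015,"dy": -0.001,"dz": 0.05,"wx": 0,"wy": 0,"wz": 0},{"dx": -0.0015,"dy": -0.001,"dz": 0.075,"wx": 0,"wy": 0,"wz": 0},{"dx": -0.0015,"dy": -0.001,"dz": 0.095,"wx": 0,"wy": 0,"wz": 0},{"dx": -0.0015,"dy": -0.001,"dz": 0.095,"wx": 0,"wy": 0,"wz": 0},{"dx": -0.0015,"dy": -0.001,"dz": 0.095,"wx": 0,"wy": 0,"wz": 0}]'

```text
time_s: 10.4
tcp_pos: [0.5377, 0.2356, 0.2575]
ee_rot: [[-0.181, -0.984, 0.002], [-0.984, 0.181, -0.002], [0.001, -0.002, -1.0]]
wrist_force: [0.4, 0.1, 0.1]
gripper_width: 0.503
```

Run:
```python
from h import *
s=r.sense();p=Bd(s["tcp_pos"]);print(s["time_s"],p,s["wrist_force"],s["gripper_width"])
for i,n in enumerate(("scene","top")):
    im=cams.capture(n)[:,:,::-1]; cv2.imwrite(f"pics/c11{n}.png",cv2.resize(im[160:310,290:460] if i==0 else im[190:300,120:300],None,fx=4,fy=4,interpolation=cv2.INTER_CUBIC))
```

```text
10.4 [0.00108493 0.26772497 0.25747632] [0.4199344  0.12880189 0.13655448] 0.502870495561143
```

View pics/c11scene.png

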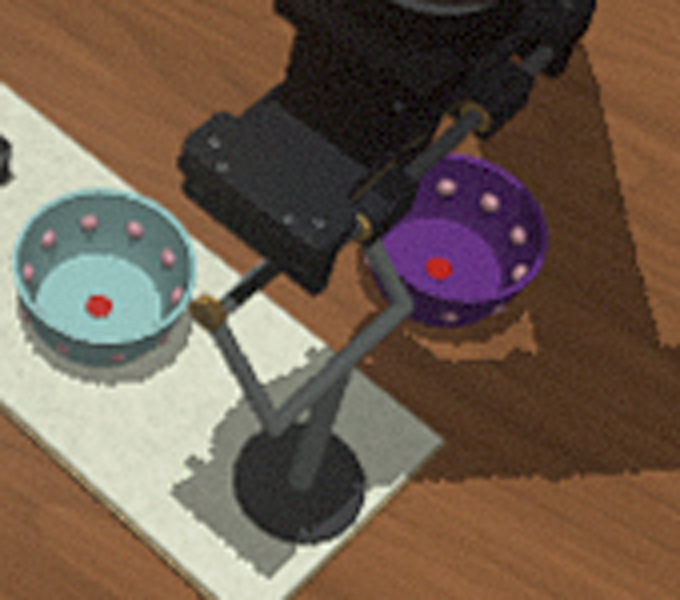

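The fingers are at stalk height and the forces are near zero, so nothing is touching. I close.

drive_tool --deltas '[{"dx": 0,"dy": 0,"dz": 0,"wx": 0,"wy": 0,"wz": 0},{"dx": 0,"dy": 0,"dz": 0,"wx": 0,"wy": 0,"wz": 0},{"dx": 0,"dy": 0,"dz": 0,"wx": 0,"wy": 0,"wz": 0},{"dx": 0,"dy": 0,"dz": 0,"wx": 0,"wy": 0,"wz": 0},{"dx": 0,"dy": 0,"dz": 0,"wx": 0,"wy": 0,"wz": 0},{"dx": 0,"dy": 0,"dz": 0,"wx": 0,"wy": 0,"wz": 0}]' --gripper 0

```text
time_s: 11.1
tcp_pos: [0.5382, 0.2359, 0.2568]
ee_rot: [[-0.181, -0.984, 0.003], [-0.984, 0.181, -0.002], [0.001, -0.003, -1.0]]
wrist_force: [3.7, -1.2, -0.8]
gripper_width: 0.131
```

Run:
```python
from h import *
s=r.sense();p=Bd(s["tcp_pos"]);print(s["time_s"],p,s["wrist_force"],s["wrist_force"]@X,s["wrist_force"]@Y,s["gripper_width"],s["gripper_width"]*87)
a0=-.35
pt=lambda a:np.array([.235-.082*np.sin(a)+.004*np.cos(a),.2+.082*np.cos(a)+.004*np.sin(a)])
for a in np.arange(-.29,.53,.06): d=pt(a)-pt(a0); print(round(a,2),"dx",round(-d[0],4),"dz",round(-d[1],4))
```

```text
11.1 [0.00150326 0.26805272 0.25684593] [ 3.71263699 -1.16321459 -0.79434804] 3.861856071444162 -0.47202675425523755 0.1306093237870492 11.36301116947328
-0.29 dx 0.0046 dz -0.0018
-0.23 dx 0.0093 dz -0.0033
-0.17 dx 0.0141 dz -0.0045
-0.11 dx 0.0189 dz -0.0054
-0.05 dx 0.0238 dz -0.006
0.01 dx 0.0287 dz -0.0064
0.07 dx 0.0336 dz -0.0064
0.13 dx 0.0385 dz -0.0062
0.19 dx 0.0434 dz -0.0056
0.25 dx 0.0483 dz -0.0048
0.31 dx 0.0531 dz -0.0037
0.37 dx 0.0578 dz -0.0022
0.43 dx 0.0624 dz -0.0005
0.49 dx 0.0669 dz 0.0014
```

drive_tool --deltas '[{"dx": 0.0045,"dy": 0,"dz": -0.002,"wx": 0,"wy": 0,"wz": 0},{"dx": 0.0095,"dy": 0,"dz": -0.0035,"wx": 0,"wy": 0,"wz": 0},{"dx": 0.014,"dy": 0,"dz": -0.0045,"wx": 0,"wy": 0,"wz": 0},{"dx": 0.019,"dy": 0,"dz": -0.0055,"wx": 0,"wy": 0,"wz": 0},{"dx": 0.024,"dy": 0,"dz": -0.006,"wx": 0,"wy": 0,"wz": 0},{"dx": 0.0285,"dy": 0,"dz": -0.0065,"wx": 0,"wy": 0,"wz": 0},{"dx": 0.0335,"dy": 0,"dz": -0.0065,"wx": 0,"wy": 0,"wz": 0},{"dx": 0.0385,"dy": 0,"dz": -0.006,"wx": 0,"wy": 0,"wz": 0},{"dx": 0.0435,"dy": 0,"dz": -0.0055,"wx": 0,"wy": 0,"wz": 0},{"dx": 0.0485,"dy": 0,"dz": -0.005,"wx": 0,"wy": 0,"wz": 0},{"dx": 0.053,"dy": 0,"dz": -0.0035,"wx": 0,"wy": 0,"wz": 0},{"dx": 0.058,"dy": 0,"dz": -0.002,"wx": 0,"wy": 0,"wz": 0},{"dx": 0.0625,"dy": 0,"dz": -0.0005,"wx": 0,"wy": 0,"wz": 0},{"dx": 0.067,"dy": 0,"dz": 0.0015,"wx": 0,"wy": 0,"wz": 0},{"dx": 0.0685,"dy": 0,"dz": 0.002,"wx": 0,"wy": 0,"wz": 0},{"dx": 0.0685,"dy": 0,"dz": 0.002,"wx": 0,"wy": 0,"wz": 0},{"dx": 0.0685,"dy": 0,"dz": 0.002,"wx": 0,"wy": 0,"wz": 0},{"dx": 0.0685,"dy": 0,"dz": 0.002,"wx": 0,"wy": 0,"wz": 0}]'

```text
time_s: 12.9
tcp_pos: [0.5253, 0.1677, 0.2555]
ee_rot: [[-0.181, -0.984, 0.002], [-0.984, 0.181, -0.003], [0.003, -0.002, -1.0]]
wrist_force: [2.7, -0.2, 6.1]
gripper_width: 0.126
```

Run:
```python
from h import *
s=r.sense();p=Bd(s["tcp_pos"]);print(s["time_s"],p,s["wrist_force"]@X,s["wrist_force"]@Y,s["wrist_force"][2],s["gripper_width"]*87)
for i,n in enumerate(("scene","top")):
    im=cams.capture(n)[:,:,::-1]; cv2.imwrite(f"pics/{n}12.png",im); cv2.imwrite(f"pics/c12{n}.png",cv2.resize(im[160:310,270:440] if i==0 else im[180:290,140:310],None,fx=4,fy=4,interpolation=cv2.INTER_CUBIC))
```

```text
12.9 [0.00117683 0.19870104 0.25552777] 2.706628941322034 0.28176541190989385 6.068990390994139 10.975236383444441
```

View pics/c12scene.png

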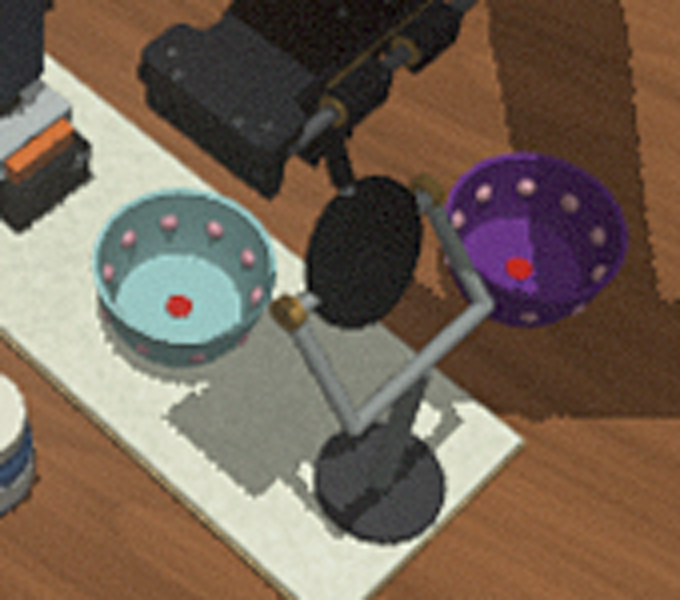

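View pics/c12top.png

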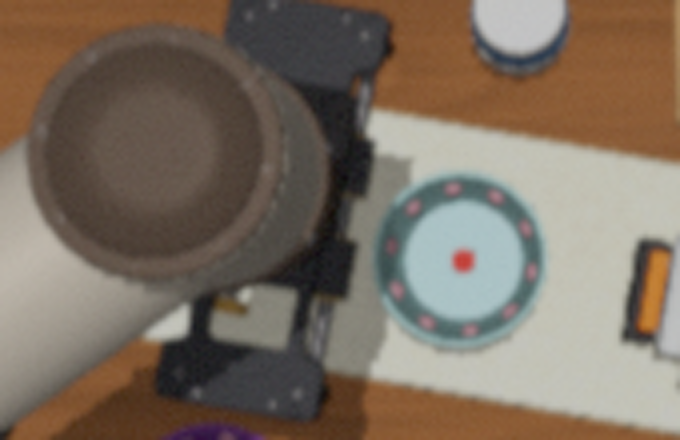

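Held and leaning. I check the lean from the scene picture by casting rays through the disc rim's top and bottom onto the board's mid-plane.

Run:
```python
from h import *
im=cv2.imread("pics/scene12.png"); hsv=cv2.cvtColor(im,cv2.COLOR_BGR2HSV)
m=(hsv[...,2]<48).astype(np.uint8)
x0,y0,k=270,160,4
big=cv2.resize(im[y0:310,x0:440],None,fx=4,fy=4,interpolation=cv2.INTER_CUBIC); g=cv2.GaussianBlur(cv2.cvtColor(big,cv2.COLOR_BGR2GRAY),(0,0),2)
m=(g<42).astype(np.uint8); m[:178]=0; m[:, :295]=0; m[:,432:]=0; m[345:]=0
kk,l,s,c=cv2.connectedComponentsWithStats(m); i=1+np.argmax(s[1:,4]); m=(l==i).astype(np.uint8); print(s[i])
m=cv2.morphologyEx(m,cv2.MORPH_OPEN,cv2.getStructuringElement(2,(41,41)))
cn=max(cv2.findContours(m,0,1)[0],key=cv2.contourArea); h=cv2.convexHull(cn)[:,0].astype(float); el=cv2.fitEllipse(cn);print(el)
vis=big.copy(); cv2.drawContours(vis,[cn],-1,(0,255,0),1)
full=lambda p:(x0+(p[0]+.5)/4-.5,y0+(p[1]+.5)/4-.5)
# extremes across the projected pivot-line direction
piv=W(0,.235,.2); d=proj("scene",piv+.03*X)-proj("scene",piv-.03*X); d/=np.linalg.norm(d); n=np.array([-d[1],d[0]])
def cast(p,x=0):
    c,v=ray("scene",full(p)); t=(x-(Bd(c)[0]))/(v@X); return Bd(c+t*v)
q=cn[:,0].astype(float); sn=q@n
P={}
for nm,f in(("bot",np.argmax),("top",np.argmin)):
    e=sn[f(sn)]; sel=q[abs(sn-e)<1.5]; p=sel.mean(0); P[nm]=cast(p); cv2.circle(vis,tuple(int(v) for v in p),4,(0,0,255),1); print(nm,p,P[nm].round(4))
v=P["top"]-P["bot"]; print("len",np.linalg.norm(v[1:]),"line angle",np.arctan2(-v[1],v[2]))
pp=[(np.array(proj("scene",piv))-[x0,y0])*4]; print("pivot px",pp)
st=[cast((347,187)),cast((333,140))];print("stalk",st,np.arctan2(-(st[1]-st[0])[1],(st[1]-st[0])[2]))
cv2.imwrite("pics/c13.png",vis)
```

```text
[  308   178   113   148 12834]
((364.87353515625, 251.6247100830078), (104.64707946777344, 149.57826232910156), 20.564258575439453)
bot [332.15384615 203.30769231] [-0.      0.2139  0.2165]
top [388.         309.80952381] [0.     0.2598 0.169 ]
len 0.06601071298799527 line angle -2.373947638100322
pivot px [array([358.19790806, 245.4357354 ])]
stalk [array([-4.83247207e-17,  2.19942055e-01,  2.36460206e-01]), array([-1.04727478e-16,  2.06493794e-01,  2.61674994e-01])] 0.4899688851281348
```

View pics/c13.png

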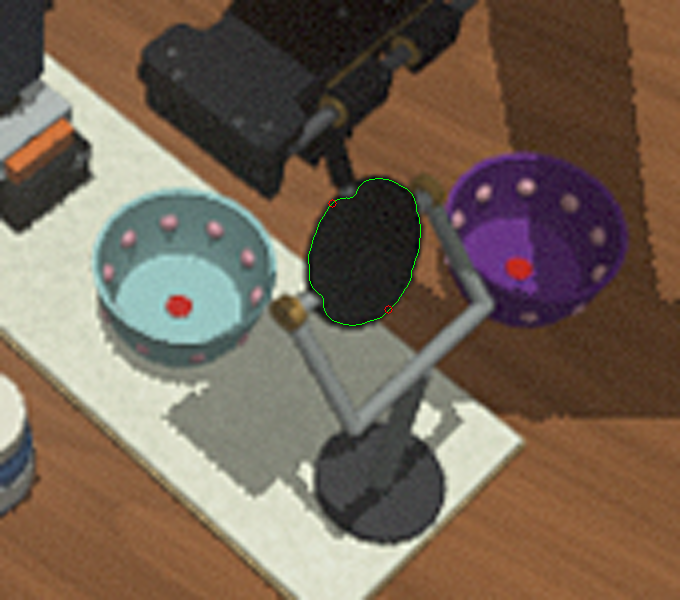

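The estimates of lean agree: stalk rays 0.49, TCP on its arc 0.504, chord from the stop 0.49 to 0.52. The rim extremes were spoiled by notches in the contour, so I discard them. The target is atan2(181,110)/2 = 0.512, so I nudge by about +0.01 rad and dwell.

drive_tool --deltas '[{"dx": 0.0005,"dy": 0,"dz": 0.0002,"wx": 0,"wy": 0,"wz": 0},{"dx": 0.001,"dy": 0,"dz": 0.0005,"wx": 0,"wy": 0,"wz": 0},{"dx": 0.001,"dy": 0,"dz": 0.0005,"wx": 0,"wy": 0,"wz": 0},{"dx": 0.001,"dy": 0,"dz": 0.0005,"wx": 0,"wy": 0,"wz": 0},{"dx": 0.001,"dy": 0,"dz": 0.0005,"wx": 0,"wy": 0,"wz": 0},{"dx": 0.001,"dy": 0,"dz": 0.0005,"wx": 0,"wy": 0,"wz": 0},{"dx": 0.001,"dy": 0,"dz": 0.0005,"wx": 0,"wy": 0,"wz": 0},{"dx": 0.001,"dy": 0,"dz": 0.0005,"wx": 0,"wy": 0,"wz": 0},{"dx": 0.001,"dy": 0,"dz": 0.0005,"wx": 0,"wy": 0,"wz": 0},{"dx": 0.001,"dy": 0,"dz": 0.0005,"wx": 0,"wy": 0,"wz": 0}]'

```text
time_s: 14.0
tcp_pos: [0.5252, 0.1669, 0.2551]
ee_rot: [[-0.18, -0.984, 0.002], [-0.984, 0.18, -0.003], [0.002, -0.002, -1.0]]
wrist_force: [2.0, -0.1, 6.8]
gripper_width: 0.127
```

Run:
```python
from h import *
s=r.sense();p=Bd(s["tcp_pos"]);f=s["wrist_force"];print(s["time_s"],p,f@X,f@Y,f[2],s["gripper_width"]*87)
d=np.array([p[1]-.235,p[2]+r.hold_point_z-.2]);print("a",np.arctan2(-d[0],d[1])+np.arctan2(4,82),np.hypot(*d))
im=cams.capture("scene")[:,:,::-1]; cv2.imwrite("pics/scene14.png",im)
cv2.imwrite("pics/c14.png",cv2.resize(im[165:215,335:385],None,fx=12,fy=12,interpolation=cv2.INTER_CUBIC))
im=cams.capture("top")[:,:,::-1]; cv2.imwrite("pics/top14.png",im)
```

```text
14.0 [0.00117364 0.19786805 0.25512726] 1.9502096285485 0.30195319014486616 6.816087352922203 11.041309129057472
a 0.514752403924988 0.0826392528801955
```

View pics/c14.png

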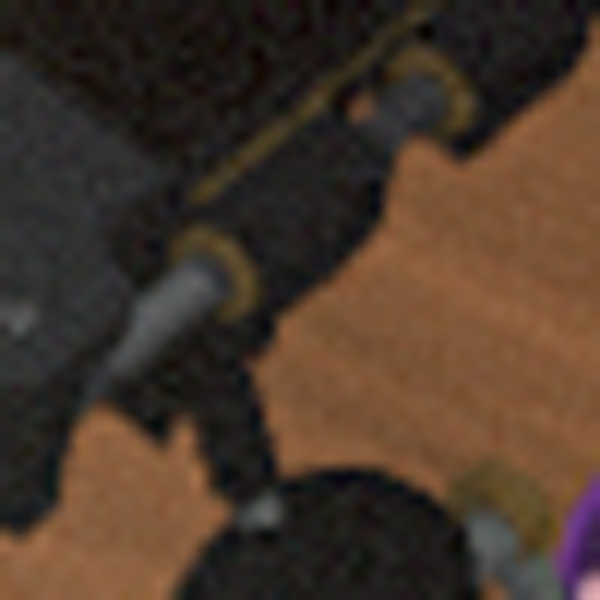

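View pics/top14.png

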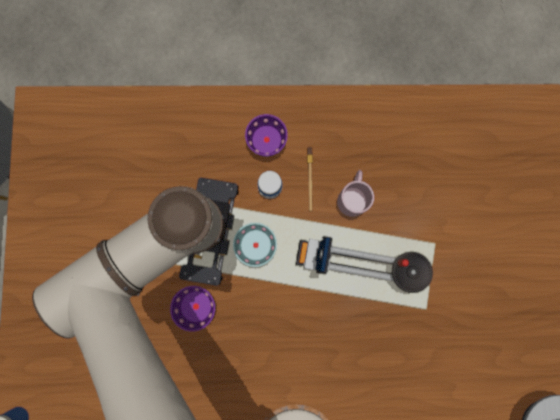

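Run:
```python
from h import *
for n in("top","scene"):
    im=cv2.imread(f"pics/{n}14.png"); hsv=cv2.cvtColor(im,cv2.COLOR_BGR2HSV)
    red=((hsv[...,0]<6)|(hsv[...,0]>174))&(hsv[...,1]>150)&(hsv[...,2]>60)
    k,l,s,c=cv2.connectedComponentsWithStats(red.astype(np.uint8))
    for i in range(1,k):
        if s[i,4]>5:
            P=Bd(onz(n,c[i],.112)); 
            if P[1]<-.2: print(n,s[i,4],c[i],P,"angle",np.arctan2(P[1]+.2685,-P[0])+2*np.pi)
            else: print(n,s[i,4],c[i].round(1),Bd(onz(n,c[i],.019)).round(4))
```

```text
top 13 [266.4 139.4] [0.2804 0.1463 0.019 ]
top 8 [255.1 244.9] [0.0002 0.1258 0.019 ]
top 54 [404.01851852 262.27777778] [ 0.01742871 -0.23545796  0.112     ] angle 8.339363557550914
top 17 [195.4 306.1] [-0.1778  0.2469  0.019 ]
scene 67 [211.46268657 138.64179104] [ 0.02380255 -0.22527299  0.112     ] angle 8.357316506984828
scene 23 [399.4 226.7] [-0.171  0.253  0.019]
scene 24 [314.3 236. ] [0.0005 0.1262 0.019 ]
scene 33 [232.4 320.9] [0.2854 0.1527 0.019 ]
```

Run:
```python
from station import ticket
print(ticket.finish_job())
```

```text
the job is handed in; nothing more can be done
None
```

I wound the handwheel until the phone carriage stopped against its orange stop. Then I gripped the mirror's stalk, tilted it to about 0.51 rad, and handed the job in at about 14 s, still gripping. `finish_job` gives no verdict, so what follows is my own last checks.

- **Carriage:** The handle's last position gives a wheel angle of 8.34–8.36 rad, against 8.33 at the stop. Winding on met about 13 N of resistance, and both pictures show the plate touching the stop after release.
- **Mirror lean:** The arm's position gives 0.515 rad, and the dot's position calls for about 0.512–0.515 rad. Before a final nudge of about 0.01 rad, sighting along the stalk gave 0.49 and the swing from the back stop gave 0.49–0.52. These spread by about 0.02 rad, inside the 0.036 rad or so allowed.
- **Grip:** The fingers stand at 11 mm on the 12 mm stalk. The mirror was not seen to move after the nudge, and I did not measure its speed.
- **Other objects:** The bowl's dot is at the same pixels as at the start. The mug, jar and brush look unmoved by eye.

One check failed: estimating the lean from the disc's rim was spoiled by notches in its outline, so I left it out. The first move call was also refused for missing keys; nothing moved.

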